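Hook the looped ballast weight out of its hull tube

ROBOT

A 6-joint arm with a two-finger parallel gripper is mounted at the origin on the work surface. World frame = base frame: x ahead of the robot, y to its left, z up, the work surface at z = 0. Lengths are in m, angles in degrees, forces in N, time in s.
With the tool pointing down it reaches from about 0.25 to 0.8 m from the base axis. Payload 3.9 kg.
Tool frame: the origin (TCP) lies midway between the tips of the shut fingers; the grasp point (between the pads) lies 19 mm behind it; y points along the fingers, z is the direction in which the jaws open and shut, and the axes are right-handed (so a half turn about y gives the same grasp; the last joint's range is limited). The gripper opens to 85 mm and grips with 20 to 120 N. Pads are 22 mm wide; open, the fingers measure 114 mm over their backs; the gripper's body (76 mm by 85 mm) begins 54 mm behind the grasp point. The pads swing forward as they close: fully open they stand 13 mm farther back than shut.
Start: joints at [-72.766, 14.897, -7.913, 67.191, 0, 90], TCP at [0.156, -0.501, 0.231] pointing down, gripper open.
Joint ranges: [-159.42, 159.42], [-47.68, 98.78], [-73.54, 78.23], [-108.79, 121.32], [-90, 84.71], [-180, 180]. Speed limits (degrees/s): [147.25, 147.25, 180, 180, 180, 180].

INTERFACE

Orientations are given as [roll, pitch, yaw] about the fixed x, y, z axes, in that order (R = Rz(yaw) Ry(pitch) Rx(roll)).
In Python, from plant import env, fingers, readout, cams, order gives the robot as it stands. Calls block until the motion is done:
- env.move_to(position, orientation): joint-space move of the TCP to a pose.
- env.line_to(position, vel=0.15, ori=None): straight line of the TCP; ori=None keeps the orientation; vel is the mean speed in m/s.
- env.set_joints(angles): joint-space move.
- fingers.set_gripper(opening, force=None): finger opening in m; force is the grip in N (None keeps the last); returns when the fingers have stopped.
- env.hold(seconds).
- env.solve_ik(position, orientation): joint angles nearest the present ones, or None.
- readout.get_state(): the state.
- cams.read_camera(name): name is "scene" or "top"; returns the picture (420x560x3 uint8, blue, green, red); there is no depth.
- cams.get_calibration(name): a dict with "fx", "fy", "cx", "cy" (pixels), "dist" ([k1, k2, p1, p2, k3] as OpenCV has them; the pictures are not rectified), "rvec" (rotation vector, rad) and "tvec" (3), from world to camera coordinates, as OpenCV has them. Camera axes: x right, y down, z forward; pixel columns grow to the right and rows downward; lengths in m; the calibration is good to about 2 mm. A picture is of the moment at which its call begins. get_calibration takes no time and is no camera call.
A pose or a line that the arm cannot do raises env.IKError and nothing moves.
- order.sign_off(): hands the job in, once; it reports no verdict.
The state is a dict: "time": time; "qpos": joint angles; "qvel": joint speeds; "joint_torque": joint torques, N m; "position": TCP position; "eef_rot": TCP orientation; "wrist_force": force on the tool from outside, world axes, zero at the start; "wrist_torque": the same for the moment, N m; "finger_gap": finger opening in m.
Only numpy, scipy, OpenCV 4.12 (cv2) and the standard library are available. Lean on these libraries where they do the work, as an engineer would, in place of code of your own. Each camera call takes 0.05 s, during which the arm holds its last target.

TASK

Two open metal tubes for the underwater rover stand on the bench, each with a ballast weight at the bottom. Take the T-handled pull hook from its stand, catch the wire loop of the weight that has one, draw the weight up out of its tube and set it down flat in the yellow tray, then hang the hook back upright on its stand as it was. Never touch the looped weight with the fingers, and leave the other weight where it lies.

Things in the scene. Friction and masses are not known exactly. Their poses are not given: they have to be found in the camera images.
- hook_tool: pull hook upright in a fixed grey stand; in mm. Origin: centre of its black crossbar, 120 (y) x 18 (x) x 24 (z), 162 above the bench. A 6 thick rod runs down to a J open upward, towards +x (away from robot): lowest z -137, trough z -131 at x +9, tip top z -117 at x +20. The bar lies between lips 12 high, 40 apart in x, on two plates 64 apart in y: lift 145 to clear; hang back at the start pose.
- loop_weight: dark steel disc 64 mm across, 18 high, 0.25 to 0.46 kg; origin: centre of underside. On it an arch of 5 mm brass wire in its y-z plane, entered along x from either side: legs at y +-22, inside of top 57.5, outside 62.5 above origin. It stands loose, centred within 3 mm, in one of two like fixed aluminium tubes: bore 90, outside 104, flange 124, floor 5 and rim 112 above the bench.
- plain_weight: the like steel weight without a loop, 64 mm across and 18 high, with a short brass stud and button head 22 across, 36 high in all; origin at the centre of its underside. It stands in the other, identical tube and must stay there.
- tray: fixed shallow open tray of yellow plastic, 200 mm (x) by 170 mm (y) outside, walls 5 mm thick and 30 mm high, inner floor 5 mm above the bench; origin at the centre of its underside.
There are look-alikes about, which are no part of the job. Of the things that look like the hook_tool, the smallest one is meant. What is shaped like the loop_weight but blue is not meant.

How it is judged (in metres and radians):
On the way:
1. the looped weight hangs on the hook, wholly above the rim of its tube (height (world z) of loop_weight above 0.112 m and contact force between hook_tool and loop_weight above 0.5 N), for 0.2 s.
At the end, for the whole second after the job is handed in: The looped weight stands flat (within 10 degrees) and still on the tray's floor, the hook hangs upright (within 10 degrees) and still in its stand within 30 mm of where it started, and the other weight is within 20 mm of where it lay (x of loop_weight in the frame of tray between -0.075 and 0.075 m and y of loop_weight in the frame of tray between -0.06 and 0.06 m and z of loop_weight in the frame of tray below 0.012 m and angle between each of loop_weight, hook_tool's own z axis and vertical below 0.17 rad and linear speed of loop_weight below 0.03 m/s and distance of hook_tool from where it was at the start of the episode below 0.03 m and linear speed of hook_tool below 0.05 m/s and distance of plain_weight from where it was at the start of the episode below 0.02 m); the robot touches nothing.
It fails at once if the fingers touch the looped weight (contact force between the fingers and loop_weight above 1 N).
It fails at once if the other weight is displaced by more than 20 mm (distance of plain_weight from where it was at the start of the episode above 0.02 m).
It also fails if it takes over 64 s, if anything falls off the work surface, if the arm or the gripper's body presses on something with over 40 N, if the wrist force passes 120 N, or if a joint passes its speed limit or range.

## Working session

There is one attempt and no reset: what is moved stays moved. The work goes in short steps, each a Python script; the robot and the scene stay as the last script left them, time stands still between calls to the robot, and variables do not carry over. Pictures are saved under pics/ and viewed, and the job is handed in when it is done.

```bash
mkdir -p pics; ls; cat > h.py <<'E'
import numpy as np, cv2
from plant import env, fingers, readout, cams, order
def K(n):
    c=cams.get_calibration(n)
    return np.array([[c['fx'],0,c['cx']],[0,c['fy'],c['cy']],[0,0,1.]]),np.array(c['dist'],float),np.array(c['rvec'],float),np.array(c['tvec'],float)
def proj(n,P):
    k,d,r,t=K(n); return cv2.projectPoints(np.atleast_2d(np.array(P,float)),r,t,k,d)[0].reshape(-1,2)
def ray(n,uv):
    k,d,r,t=K(n); R=cv2.Rodrigues(r)[0]
    p=cv2.undistortPoints(np.array([[uv]],float),k,d).reshape(2)
    return (-R.T@t.reshape(3)), R.T@np.array([p[0],p[1],1.])
def atz(n,uv,z):
    o,d=ray(n,uv); return o+d*(z-o[2])/d[2]
def tri(uvs,uvt):
    o1,d1=ray('scene',uvs);o2,d2=ray('top',uvt)
    A=np.stack([d1,-d2],1); s=np.linalg.lstsq(A,o2-o1,rcond=None)[0]
    a,b=o1+d1*s[0],o2+d2*s[1]; return (a+b)/2,np.linalg.norm(a-b)
def snap(n,f,crop=None,s=1):
    im=cams.read_camera(n); cv2.imwrite('pics/'+f+'_raw.png',im)
    if crop: im=im[crop[1]:crop[3],crop[0]:crop[2]]
    cv2.imwrite('pics/'+f+'.png',cv2.resize(im,None,fx=s,fy=s,interpolation=cv2.INTER_CUBIC))
def st():
    s=readout.get_state(); print({k:np.round(s[k],3) for k in('time','position','eef_rot','wrist_force','finger_gap')})
E
python3 - <<'E'
from h import *
snap('scene','s0',s=1.4);snap('top','t0',s=1.4);st()
for n in('scene','top'):print(ray(n,(280,210)))
E
```

```text
pics
{'time': np.float64(0.1), 'position': array([ 0.155, -0.501,  0.231]), 'eef_rot': array([-9.01020e+01, -1.00000e-03, -1.62767e+02]), 'wrist_force': array([-0.433, -0.136,  0.228]), 'finger_gap': np.float64(0.086)}
(array([1.57111362, 0.07657355, 1.21407153]), array([-0.7229096 , -0.11924459, -0.68074909]))
(array([ 0.38798011, -0.10337844,  1.23646682]), array([ 0.07997371, -0.03461508, -0.99631916]))
```

View pics/s0.png

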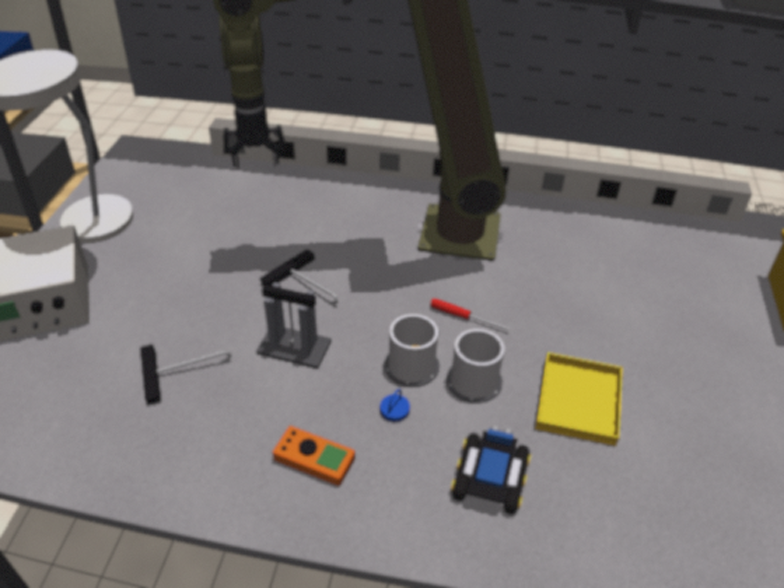

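View pics/t0.png

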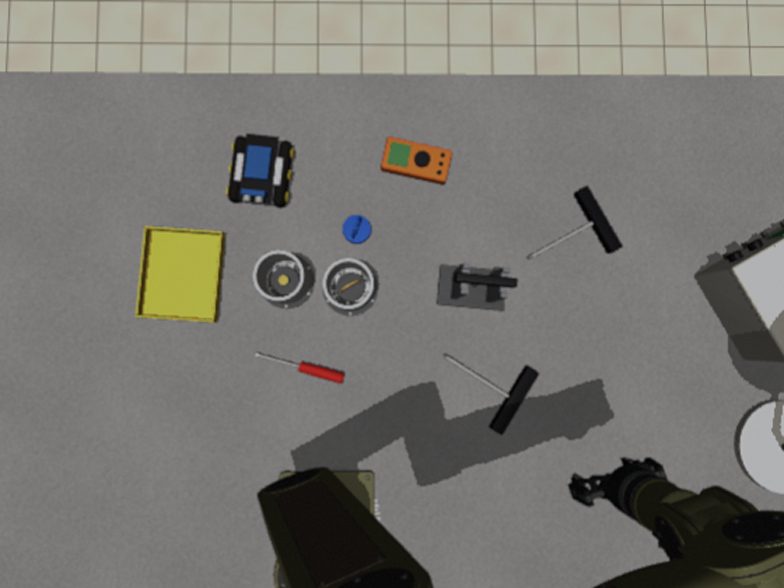

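Top view (x1.4 px). Hook candidates: in the stand (487,282), lying (598,220), lying (515,400). Loop candidates: brass wire in the right-hand tube (350,285), blue one (357,229). The left tube (283,278) holds the plain button. I'll check with close crops.

```bash
python3 - <<'E'
from h import *
t=cv2.imread('pics/t0_raw.png');s=cv2.imread('pics/s0_raw.png')
c=lambda im,x0,y0,x1,y1,f:cv2.resize(im[y0:y1,x0:x1],None,fx=f,fy=f,interpolation=cv2.INTER_CUBIC)
cv2.imwrite('pics/a.png',c(t,170,170,270,235,8))
cv2.imwrite('pics/b.png',c(t,300,170,400,235,8))
cv2.imwrite('pics/c.png',c(s,170,170,260,270,6))
cv2.imwrite('pics/d.png',c(s,265,215,365,290,8))
# tray edges & lying bars
for p in((340,156.5),(414,157)):pass
print('lying1',np.linalg.norm(atz('top',(582/1.4,190/1.4),.01)-atz('top',(613/1.4,249/1.4),.01)))
print('lying2',np.linalg.norm(atz('top',(531/1.4,369/1.4),.01)-atz('top',(496/1.4,431/1.4),.01)))
print('stand',np.linalg.norm(atz('top',(456/1.4,278/1.4),.174)-atz('top',(517/1.4,284/1.4),.174)))
E
```

```text
lying1 0.15043810621454598
lying2 0.15647887045607456
stand 0.11881356421795024
```

View pics/a.png

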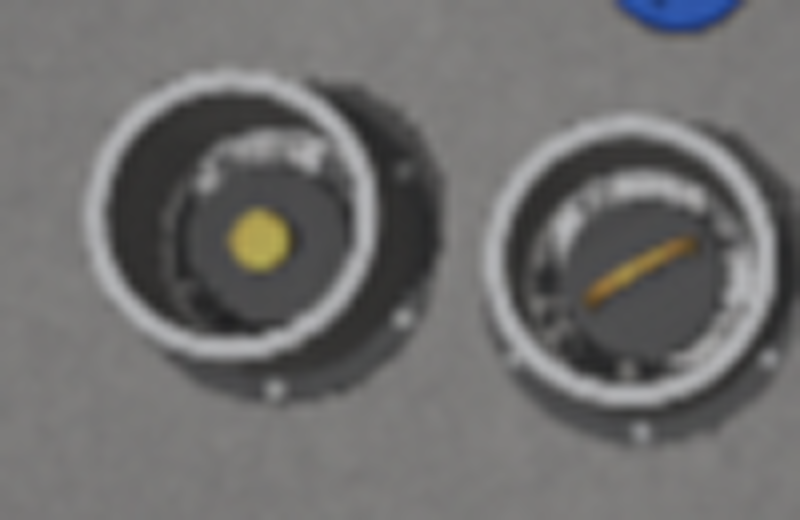

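View pics/b.png

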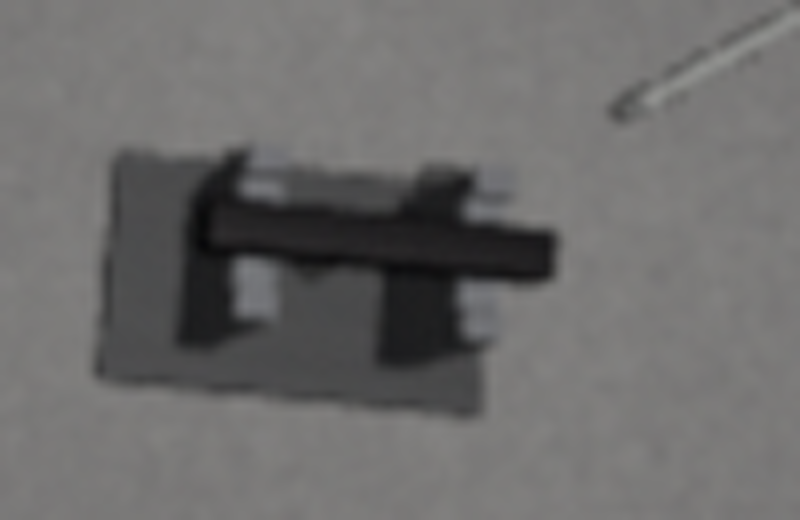

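View pics/c.png

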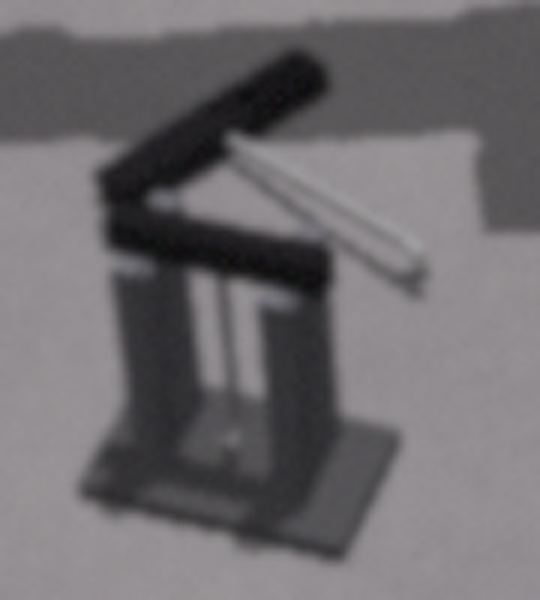

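View pics/d.png

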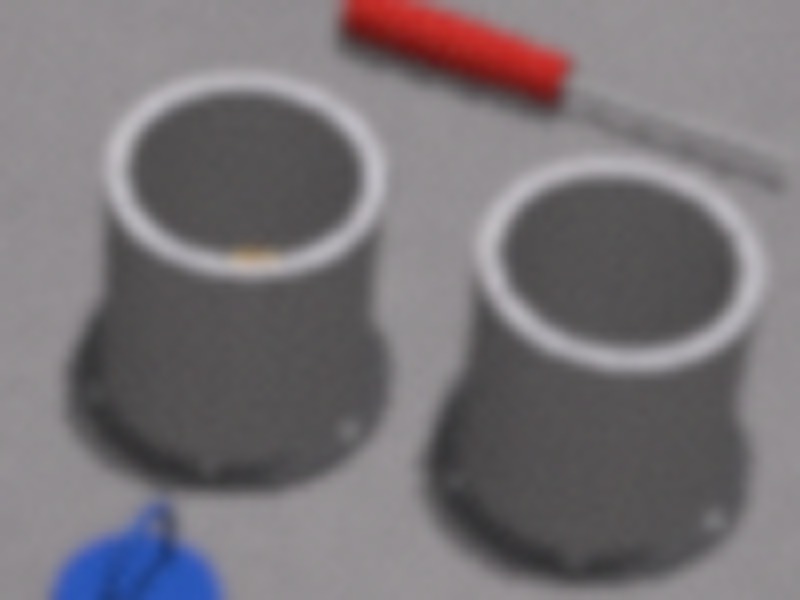

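Chosen: the stand hook (bar 119 mm against about 150 mm for the lying ones) and the right-hand tube with the brass loop. Next I'll measure poses and check them with a model overlay.

```bash
cat > m.py <<'E'
from h import *
from scipy.optimize import least_squares
ca=lambda x,y:((x+.5)/8-.5+170,(y+.5)/8-.5+170)
cb=lambda x,y:((x+.5)/8-.5+300,(y+.5)/8-.5+170)
cc=lambda x,y:((x+.5)/6-.5+170,(y+.5)/6-.5+170)
cd=lambda x,y:((x+.5)/8-.5+265,(y+.5)/8-.5+215)
c0=lambda x,y:((x+.5)/1.4-.5,(y+.5)/1.4-.5)
def Rz(a):return np.array([[np.cos(a),-np.sin(a),0],[np.sin(a),np.cos(a),0],[0,0,1]])
def xf(p,P):return np.array(P,float)@Rz(p[2]).T+[p[0],p[1],p[3] if len(p)>3 else 0]
def draw(name,src,items,f):
    im=cv2.imread(src); S=4
    return im
E
python3 - <<'E'
from m import *
A,B=atz('top',cb(212,224),.174),atz('top',cb(554,255),.174)
d=A-B;print('bar',(A+B)/2,np.degrees(np.arctan2(-d[0],d[1])),np.linalg.norm(d))
# scene: rim of loop tube outer ellipse extents
print('tube loop rim top',atz('top',ca(631,260),.112),'plain',atz('top',ca(232,213),.112))
print('scene',atz('scene',cd(245,173),.112),atz('scene',cd(622,262),.112))
# loop
A,B=atz('top',ca(590,299),.06),atz('top',ca(691,241),.06);d=A-B
print('loop',(A+B)/2,np.degrees(np.arctan2(-d[0],d[1])),np.linalg.norm(d))
print('disc',atz('top',ca(643,283),.023))
# tray top corners z=.03
for n,cs in(('top',[(145,227),(224,232),(216,322),(136,316)]),('scene',[(546,354),(623,365),(618,440),(536,402)])):
    P=[atz(n,c0(*c),.03) for c in cs];print(n,np.round(P,3).tolist(),np.mean(P,0))
E
```

```text
bar [ 0.50131191 -0.32323248  0.174     ] -5.317048144522934 0.11652947872089497
tube loop rim top [ 0.50118325 -0.05252036  0.112     ] plain [0.518306   0.08935248 0.112     ]
scene [ 0.50385768 -0.0515352   0.112     ] [0.52083493 0.09068905 0.112     ]
loop [ 0.50267495 -0.05372831  0.06      ] 29.911834346708286 0.04339012394746561
disc [ 0.50124805 -0.0531097   0.023     ]
top [[0.634, 0.394, 0.03], [0.622, 0.223, 0.03], [0.425, 0.236, 0.03], [0.439, 0.408, 0.03]] [0.53014892 0.31541727 0.03      ]
scene [[0.436, 0.241, 0.03], [0.436, 0.413, 0.03], [0.645, 0.395, 0.03], [0.578, 0.224, 0.03]] [0.5237715  0.31813972 0.03      ]
```

```bash
python3 - <<'E'
from m import *
def box(c,s):
    return [(np.array(c)+np.array(s)/2*np.array(a),np.array(c)+np.array(s)/2*np.array(b)) for a in np.array(np.meshgrid([-1,1],[-1,1],[-1,1])).T.reshape(-1,3) for b in np.array(np.meshgrid([-1,1],[-1,1],[-1,1])).T.reshape(-1,3) if (a!=b).sum()==1 and (a<b).any()]
hk=box((0,0,0),(.018,.12,.024))+[(np.array(a),np.array(b)) for a,b in[((0,0,0),(0,0,-.128)),((0,0,-.128),((.009,0,-.134))),((.009,0,-.134),(.020,0,-.128)),((.02,0,-.128),(.02,0,-.117))]]
th=np.linspace(0,2*np.pi,41)
circ=lambda r,z:[(np.array([r*np.cos(a),r*np.sin(a),z]),np.array([r*np.cos(b),r*np.sin(b),z])) for a,b in zip(th[:-1],th[1:])]
lp=circ(.032,.018)+[(np.array(a),np.array(b)) for a,b in[((0,-.022,.018),(0,-.022,.05)),((0,.022,.018),(0,.022,.05)),((0,-.022,.05),(0,-.010,.06)),((0,-.01,.06),(0,.01,.06)),((0,.01,.06),(0,.022,.05))]]
tb=circ(.052,.112)+circ(.045,.112)+circ(.062,0)
tr=box((0,0,.015),(.2,.17,.03))
r=np.radians
W=[(hk,(.5013,-.3232,r(-5.3),.162),(0,0,255)),(lp,(.502,-.053,r(30),.005),(0,255,0)),(tb,(.5025,-.052,0,0),(255,0,255)),(tb,(.5196,.090,0,0),(255,0,255)),(tr,(.530,.3155,r(4.2),0),(255,0,0))]
for n,f,cr in(('top','t0',[(170,170,270,235,8),(300,170,400,235,8),(90,155,165,235,8)]),('scene','s0',[(170,170,260,270,6),(265,215,365,290,8),(375,245,455,320,8)])):
    im=cv2.imread(f'pics/{f}_raw.png')
    for i,(x0,y0,x1,y1,s) in enumerate(cr):
        c=cv2.resize(im[y0:y1,x0:x1],None,fx=s,fy=s,interpolation=cv2.INTER_CUBIC)
        for segs,p,col in W:
            for a,b in segs:
                q=(proj(n,xf(p,[a,b]))-[x0,y0]+.5)*s-.5
                cv2.line(c,*[tuple(int(v) for v in u) for u in q],col,1,cv2.LINE_AA)
        cv2.imwrite(f'pics/o_{n}{i}.png',c)
a=[cv2.resize(cv2.imread(f'pics/o_{n}{i}.png'),(400,300)) for n in('top','scene') for i in(0,)]
E
```

```text
(no output)
```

View pics/o_top0.png

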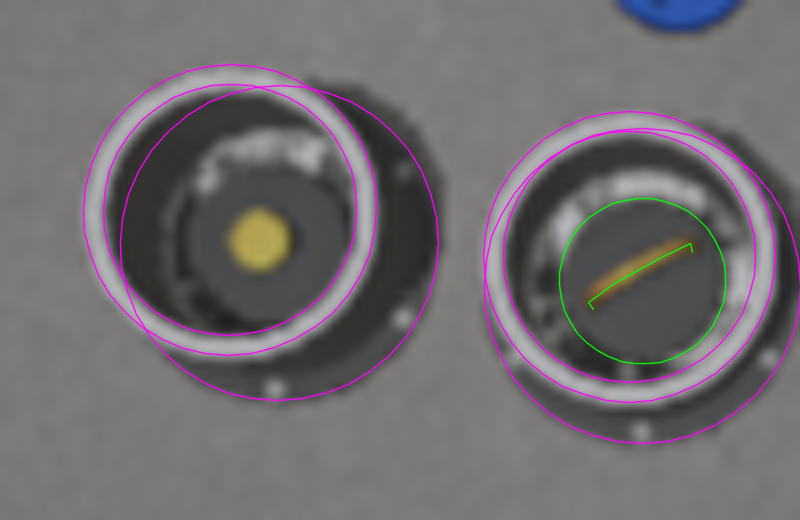

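View pics/o_top1.png

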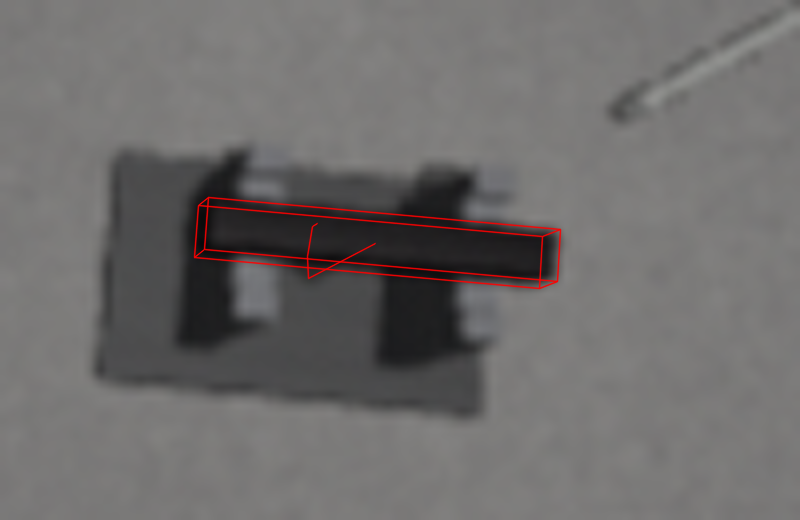

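View pics/o_scene0.png

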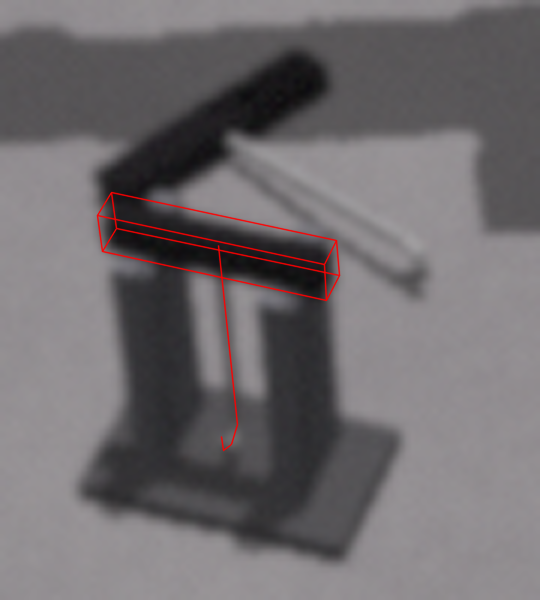

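View pics/o_scene1.png

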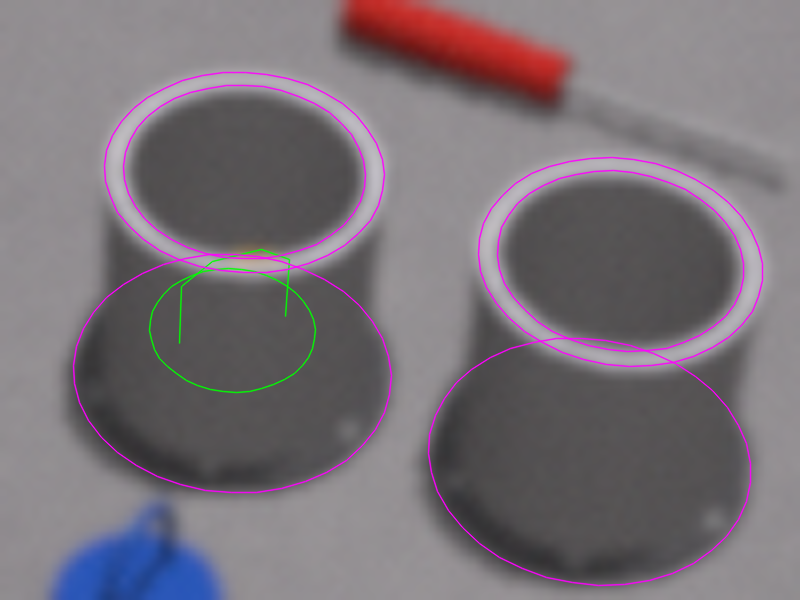

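View pics/o_scene2.png

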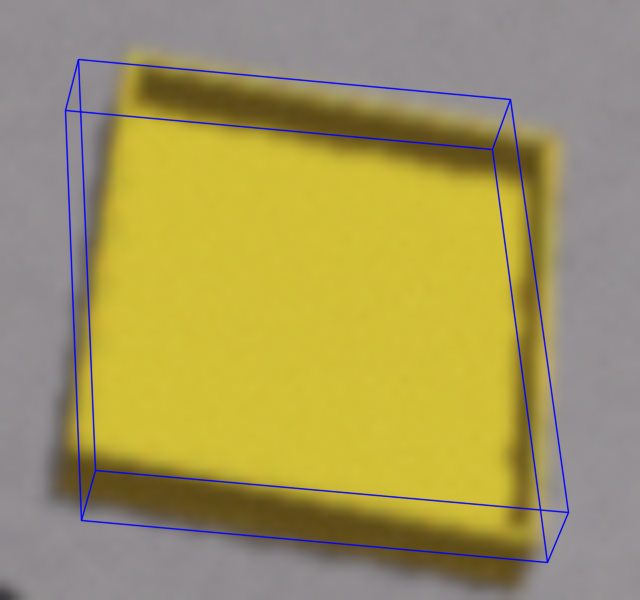

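Overlays agree for hook, loop and tubes. The tray centre is good too; its yaw is -4.2°, I had drawn it with the wrong sign. Now the IK dry run and approach.

```bash
cat >> h.py <<'E'
HK=np.array([.5013,-.3232]);HY=-5.3;LP=np.array([.503,-.0535]);LY=30.;TR=np.array([.530,.3155])
OFF=.143-.162+.001   # tcp z minus bar z
E
python3 - <<'E'
from h import *
for s in(-90,90):
  for p,z,y in((HK,.33,HY),(HK,.144,HY),(LP,.32,LY),(LP,.15,LY),(TR,.35,LY),(TR,.15,LY),(TR,.35,LY+30)):
    q=env.solve_ik([*p,z],[-90,0,y+s]);print(s,None if q is None else np.round(q,0))
E
```

```text
-90 [-33.  21.  16.  85.   0.  62.]
-90 [-33.  25.  -7.  59.   0.  62.]
-90 [-6. 12.  1. 79.  0. 54.]
-90 [ -6.  16. -19.  55.   0.  54.]
-90 [31. 24. 23. 89.  0. 91.]
-90 [31. 26. -3. 61.  0. 91.]
-90 [31. 24. 23. 89.  0. 61.]
90 [ -33.   21.   16.   85.    0. -118.]
90 [ -33.   25.   -7.   59.    0. -118.]
90 [  -6.   12.    1.   79.    0. -126.]
90 [  -6.   16.  -19.   55.    0. -126.]
90 [ 31.  24.  23.  89.   0. -89.]
90 [ 31.  26.  -3.  61.   0. -89.]
90 [  31.   24.   23.   89.    0. -119.]
```

```bash
python3 - <<'E'
from h import *
fingers.set_gripper(.055,30)
env.move_to([*HK,.26],[-90,0,HY-90]);st()
env.line_to([*HK,.21],.15)
snap('top','t1',(300,170,400,235),8);snap('scene','s1',(150,130,290,270),4.2);st()
E
```

```text
{'time': np.float64(1.958), 'position': array([ 0.5  , -0.324,  0.26 ]), 'eef_rot': array([-9.0032e+01, -1.9000e-02, -9.5393e+01]), 'wrist_force': array([-0.099, -0.231, -0.484]), 'finger_gap': np.float64(0.055)}
{'time': np.float64(2.542), 'position': array([ 0.502, -0.324,  0.211]), 'eef_rot': array([-8.9891e+01, -5.9000e-02, -9.5353e+01]), 'wrist_force': array([ 1.083, -0.309, -0.447]), 'finger_gap': np.float64(0.055)}
```

View pics/s1.png

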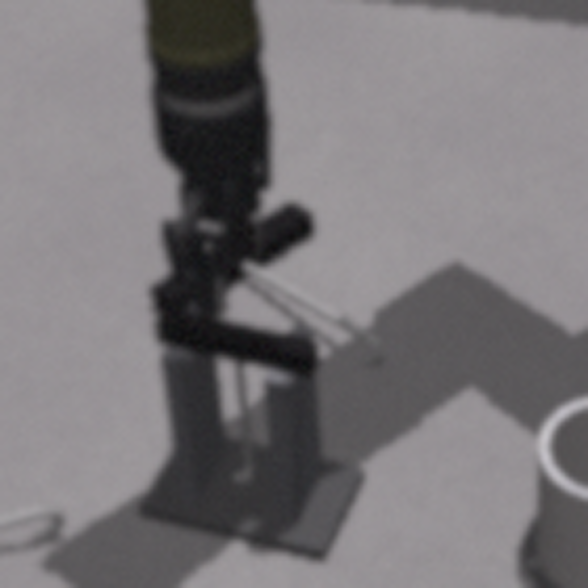

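View pics/t1.png

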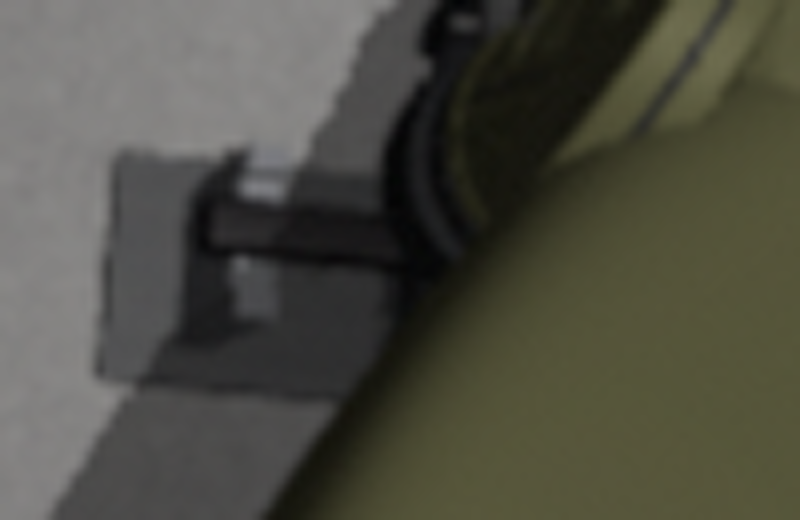

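```bash
python3 - <<'E'
from h import *
a=np.radians(HY);X=np.array([np.cos(a),np.sin(a),0])
t=np.array([.502,-.324,.211])
for nm,p in(('tcp',t),('frontfinger',t+X*.03+[0,0,.006]),('rearfinger',t-X*.03+[0,0,.006]),('bar',[*HK,.162]),('barL',np.array([*HK,.162])-.06*np.array([-np.sin(a),np.cos(a),0]))):
    print(nm,(proj('scene',[p])[0]-[150,130])*4.2)
E
```

```text
tcp [228.17041945 287.27250948]
frontfinger [211.07273116 308.65671076]
rearfinger [243.47256113 253.68148316]
bar [234.99834517 338.44802133]
barL [157.04221765 321.70530825]
```

```bash
python3 - <<'E'
import cv2,numpy as np
im=cv2.imread('pics/s1_raw.png')[160:240,170:240]
im=np.clip(im.astype(float)*2.0,0,255).astype(np.uint8)
cv2.imwrite('pics/z1.png',cv2.resize(im,None,fx=7.5,fy=7.5,interpolation=cv2.INTER_CUBIC))
E
```

```text
(no output)
```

View pics/z1.png

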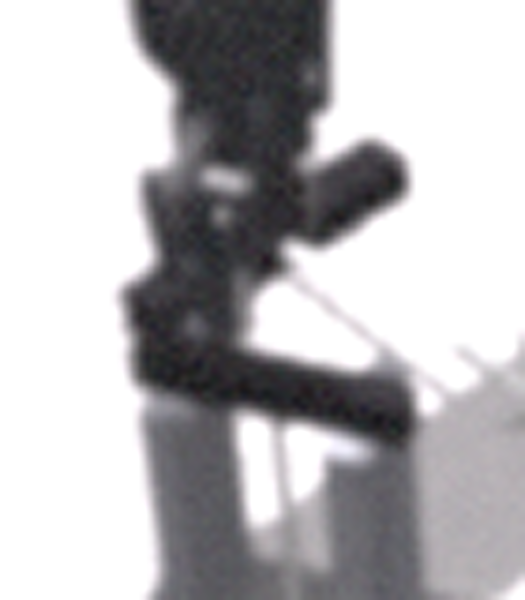

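The front finger is where expected; the blob to its left is the lying hook's bar behind. Descend and grasp.

```bash
python3 - <<'E'
from h import *
env.line_to([*HK,.162+OFF],.1);st()
fingers.set_gripper(0.0,60);env.hold(.2);st()
p=readout.get_state()['position']
env.line_to([HK[0],HK[1],.162+OFF+.03],.06);st()
env.line_to([HK[0],HK[1],.162+OFF+.17],.12);st()
snap('scene','s2',(150,90,290,230),4.2)
E
```

```text
{'time': np.float64(3.35), 'position': array([ 0.502, -0.323,  0.145]), 'eef_rot': array([-8.9943e+01, -3.0000e-02, -9.5297e+01]), 'wrist_force': array([-0.114, -0.227, -1.104]), 'finger_gap': np.float64(0.055)}
{'time': np.float64(3.975), 'position': array([ 0.502, -0.324,  0.145]), 'eef_rot': array([-8.9911e+01, -4.4000e-02, -9.5298e+01]), 'wrist_force': array([-0.396,  0.043,  5.914]), 'finger_gap': np.float64(0.017)}
{'time': np.float64(4.625), 'position': array([ 0.501, -0.323,  0.174]), 'eef_rot': array([-8.9991e+01, -4.0000e-03, -9.5300e+01]), 'wrist_force': array([ 0.226, -0.898, -1.032]), 'finger_gap': np.float64(0.017)}
{'time': np.float64(5.942), 'position': array([ 0.501, -0.323,  0.313]), 'eef_rot': array([-9.0086e+01,  4.4000e-02, -9.5301e+01]), 'wrist_force': array([-0.537,  0.825, -1.766]), 'finger_gap': np.float64(0.017)}
```

View pics/s2.png

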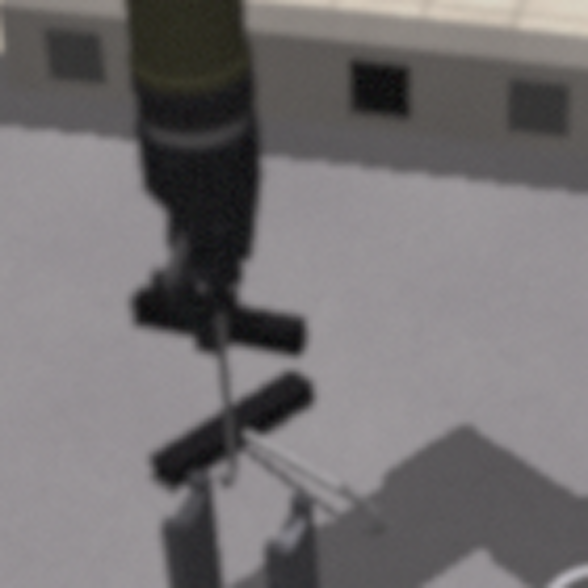

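Hook lifted, upright and clear, with the J at (230,480) facing the camera. Move over the loop's tube, on its -x side.

```bash
python3 - <<'E'
from h import *
a=np.radians(LY);X=np.array([np.cos(a),np.sin(a)])
p=LP-.0315*X
env.move_to([*p,.285],[-90,0,LY-90]);env.hold(.3);st()
snap('top','t3',(180,150,280,240),8);snap('scene','s3',(250,160,360,260),7.2)
s=readout.get_state()['position'];b=np.array([s[0],s[1],s[2]-OFF]);X3=np.array([*X,0])
for z,x in((-.117,.02),(-.137,.009),(-.128,0),(-.06,0)):
    P=b+X3*x+[0,0,z];print(x,z,(proj('scene',[P])[0]-[250,160]+.5)*7.2,(proj('top',[P])[0]-[180,150]+.5)*8)
E
```

```text
{'time': np.float64(7.3), 'position': array([ 0.476, -0.07 ,  0.285]), 'eef_rot': array([-9.0002e+01, -7.0000e-03, -6.0100e+01]), 'wrist_force': array([ 0.062,  0.16 , -1.326]), 'finger_gap': np.float64(0.017)}
0.02 -0.117 [320.41228518 401.91796463] [563.44109087 422.00965676]
0.009 -0.137 [308.93225243 419.90497679] [582.10885774 455.80761124]
0 -0.128 [302.00821094 389.37591792] [594.55677373 476.49007694]
0 -0.06 [308.232015   263.82260432] [587.71820468 458.67224229]
```

View pics/t3.png

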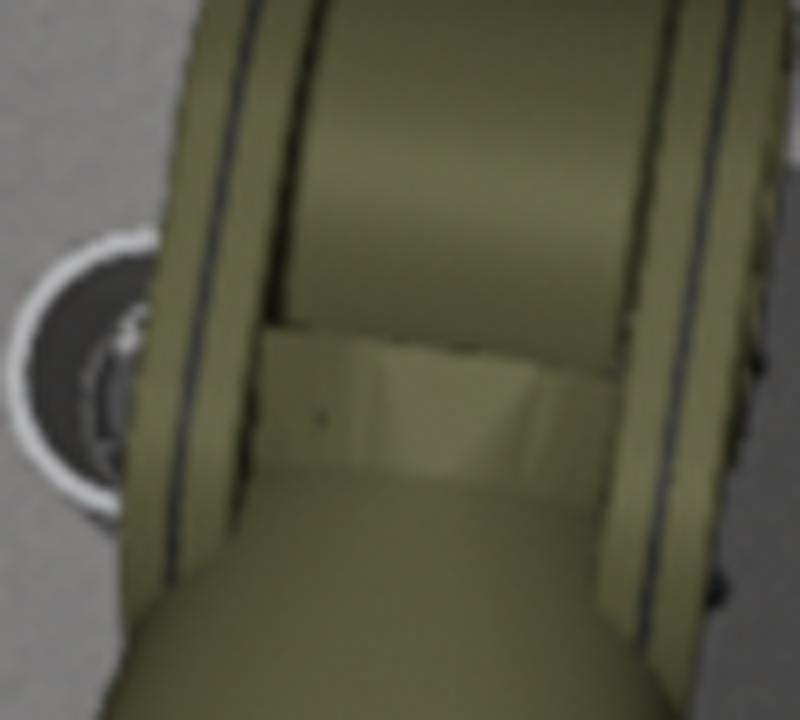

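View pics/s3.png

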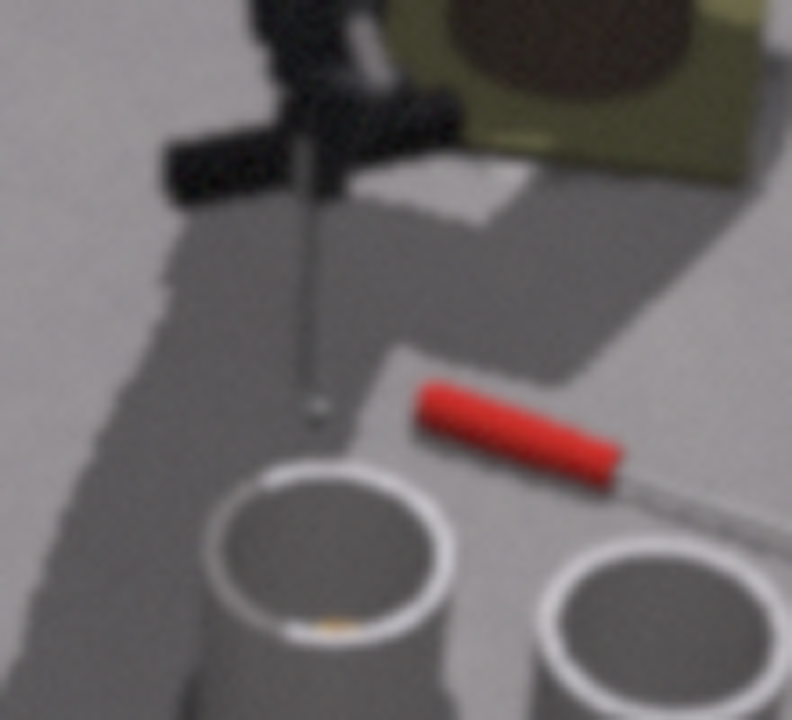

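The hook tip is at (318,405) in the crop, predicted (320,402). Descend, engage and lift a little, watching the force.

```bash
python3 - <<'E'
from h import *
a=np.radians(LY);X=np.array([np.cos(a),np.sin(a)])
p=LP-.0315*X
F=lambda:np.round(readout.get_state()['wrist_force'],2)
env.hold(.2);print('base',F())
ok=True
for z in(.25,.22,.20,.185,.17,.16,.168+OFF):
    env.line_to([*p,z],.08);f=F();print(z,f)
    if np.abs(f-[0,0,-1.3]).max()>4: ok=False;print('stop');break
if ok:
    for o in(.024,.017,.0085):
        env.line_to([*(LP-o*X),.168+OFF],.05);print(o,F())
    for z in(.18,.19,.195,.2,.21):
        env.line_to([*(LP-.0085*X),z+OFF],.03);env.hold(.1);print('up',z,F())
snap('scene','s4',(250,160,360,260),7.2);st()
E
```

```text
base [ 0.15  0.56 -1.89]
0.25 [-0.15  0.47 -0.9 ]
0.22 [ 0.67  0.25 -1.99]
0.2 [ 1.19 -0.54 -1.93]
0.185 [-1.34  0.79 -1.37]
0.17 [-0.12 -0.13 -0.81]
0.16 [ 0.25 -0.34 -1.33]
0.15 [ 0.07 -0.67 -1.45]
0.024 [ 0.34  0.26 -1.16]
0.017 [ 0.44 -0.55 -1.01]
0.0085 [-0.65 -1.32 -1.06]
up 0.18 [ 0.33 -0.06 -1.75]
up 0.19 [ 0.49  0.7  -1.65]
up 0.195 [ 0.49  0.72 -3.22]
up 0.2 [-0.98  0.21 -4.44]
up 0.21 [ 1.41 -0.47 -3.97]
{'time': np.float64(13.942), 'position': array([ 0.496, -0.058,  0.192]), 'eef_rot': array([-9.0014e+01,  9.0000e-03, -6.0003e+01]), 'wrist_force': array([ 0.608, -0.017, -4.105]), 'finger_gap': np.float64(0.017)}
```

View pics/s4.png

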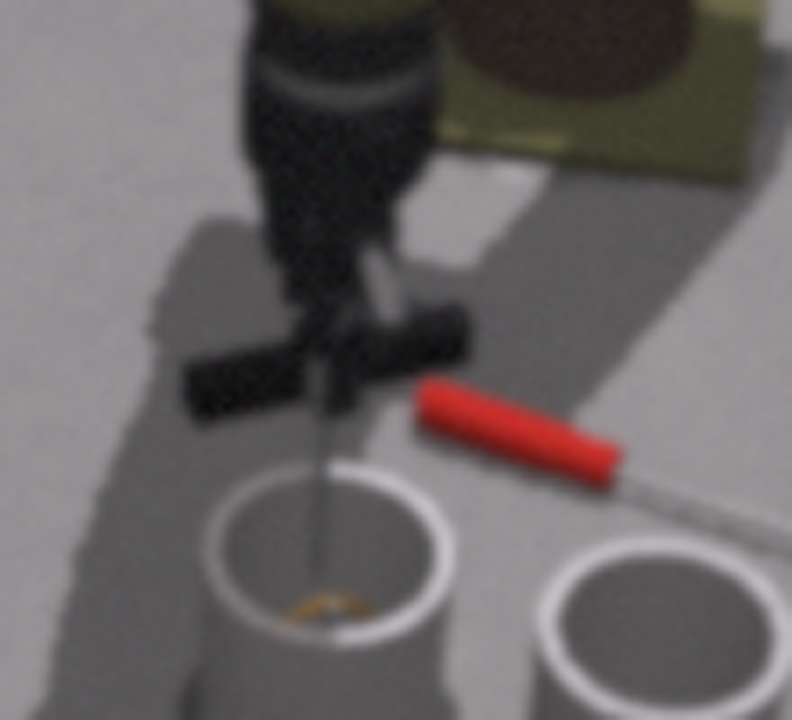

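Loop caught: about 2.7 N extra load, with the arch risen to (330,600). Lift clear, then look.

```bash
python3 - <<'E'
from h import *
a=np.radians(LY);X=np.array([np.cos(a),np.sin(a)])
env.line_to([*(LP-.0085*X),.355+OFF],.07);env.hold(.3);st()
snap('scene','s5',(240,110,370,250),4.2)
E
```

```text
{'time': np.float64(16.467), 'position': array([ 0.496, -0.058,  0.337]), 'eef_rot': array([-9.0005e+01,  4.0000e-03, -6.0000e+01]), 'wrist_force': array([ 0.336, -0.035, -3.601]), 'finger_gap': np.float64(0.017)}
```

View pics/s5.png

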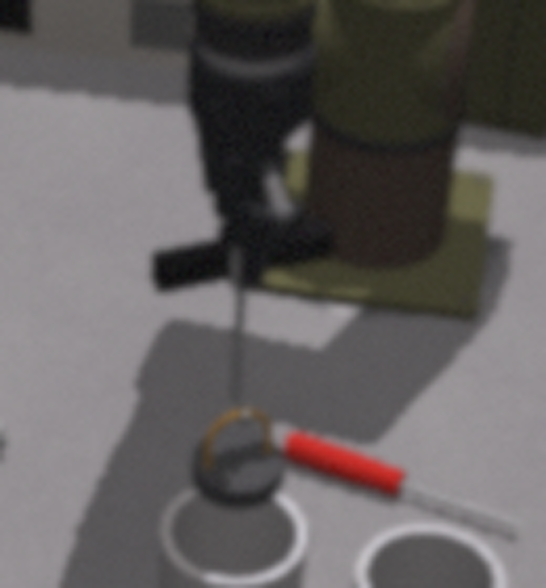

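Weight hangs well above the rim. Carry it slowly to the tray and lower to just above the floor.

```bash
python3 - <<'E'
from h import *
a=np.radians(LY);X=np.array([np.cos(a),np.sin(a)])
p=TR-.009*X
env.line_to([*p,.355+OFF],.09);env.hold(.4);st()
env.line_to([*p,.225+OFF],.07);env.hold(.2)
snap('scene','s6',(340,130,480,330),3);st()
E
```

```text
{'time': np.float64(21.175), 'position': array([0.522, 0.311, 0.337]), 'eef_rot': array([-90.001,  -0.   , -60.001]), 'wrist_force': array([-0.32 ,  0.509, -4.108]), 'finger_gap': np.float64(0.017)}
{'time': np.float64(23.433), 'position': array([0.522, 0.311, 0.207]), 'eef_rot': array([-8.9986e+01, -1.0000e-03, -5.9996e+01]), 'wrist_force': array([-0.139,  0.161, -4.366]), 'finger_gap': np.float64(0.017)}
```

View pics/s6.png

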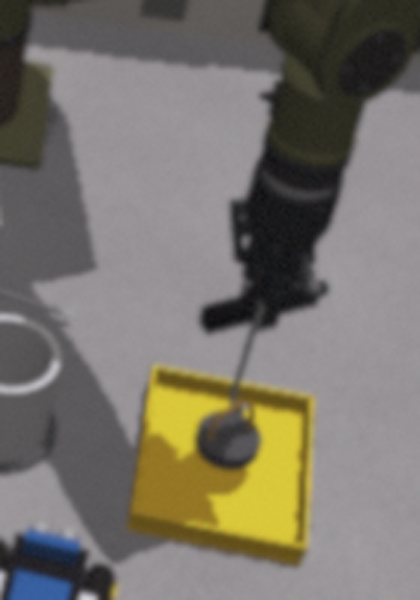

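```bash
python3 - <<'E'
from h import *
a=np.radians(LY);X=np.array([np.cos(a),np.sin(a)])
p=TR-.009*X
F=lambda:np.round(readout.get_state()['wrist_force'],2)
for z in(.205,.196,.19,.183,.175,.169):
    env.line_to([*p,z+OFF],.03);print(z,F())
env.hold(.2);print(F())
snap('scene','s7',(380,220,470,310),6.5)
E
```

```text
0.205 [-0.09 -0.16 -3.58]
0.196 [-0.53 -0.65 -3.45]
0.19 [ 0.07  0.09 -1.07]
0.183 [ 0.99 -0.17 -2.26]
0.175 [-0.64  0.13 -1.63]
0.169 [-0.79 -0.78 -1.24]
[-1.05  0.54 -1.61]
```

View pics/s7.png

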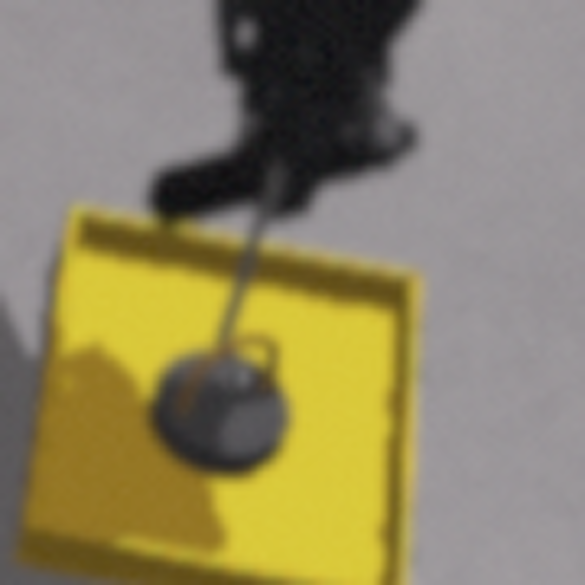

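The weight stands in the tray and the load is gone from the wrist. The arch may have yawed a little, so I'll compare it with the projected model before retreating.

```bash
python3 - <<'E'
from h import *
im=cv2.imread('pics/s7_raw.png');x0,y0,S=395,255,14
c=cv2.resize(im[y0:y0+42,x0:x0+42],None,fx=S,fy=S,interpolation=cv2.INTER_CUBIC)
c2=np.hstack([c,c.copy()]) 
th=np.linspace(0,np.pi,20)
for y,col in((30,(0,255,0)),(10,(255,0,0)),(50,(0,0,255))):
    a=np.radians(y);Y=np.array([-np.sin(a),np.cos(a),0])
    P=[np.array([*TR,.023])+.022*Y]+[np.array([*TR,.043])+.022*np.cos(t)*Y+[0,0,.022*np.sin(t)] for t in th]+[np.array([*TR,.023])-.022*Y]
    q=(proj('scene',P)-[x0,y0]+.5)*S;cv2.polylines(c,[q.astype(int)],False,col,1,cv2.LINE_AA)
c2[:,:c.shape[1]]=c
cv2.imwrite('pics/z7.png',cv2.resize(c2,(800,400)))
E
```

```text
(no output)
```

View pics/z7.png

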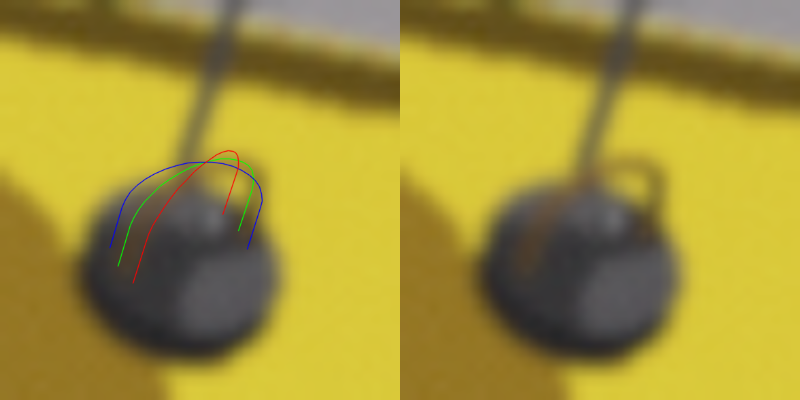

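The arch yaw is still about 30° (green fits, shifted slightly). Retreat along -x and lift.

```bash
python3 - <<'E'
from h import *
a=np.radians(LY);X=np.array([np.cos(a),np.sin(a)])
F=lambda:np.round(readout.get_state()['wrist_force'],2)
for o in(.017,.025,.035,.042):
    env.line_to([*(TR-o*X),.169+OFF],.05);print(o,F())
for z in(.185,.2,.23):
    env.line_to([*(TR-.042*X),z+OFF],.06);print(z,F())
env.line_to([*(TR-.042*X),.34+OFF],.15)
snap('scene','s8',(340,130,480,330),3);st()
E
```

```text
0.017 [ 0.75  0.4  -1.14]
0.025 [ 0.25  0.44 -1.38]
0.035 [ 0.74  0.07 -1.33]
0.042 [ 0.33  0.23 -1.97]
0.185 [-0.24  0.44 -1.54]
0.2 [ 0.04 -0.61 -1.98]
0.23 [ 0.3  -0.5  -2.07]
{'time': np.float64(30.108), 'position': array([0.493, 0.294, 0.321]), 'eef_rot': array([-9.0142e+01, -1.0000e-03, -6.0000e+01]), 'wrist_force': array([ 0.823, -0.387, -1.407]), 'finger_gap': np.float64(0.017)}
```

View pics/s8.png

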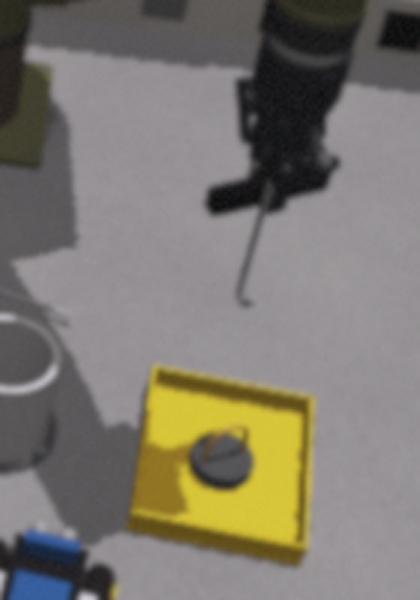

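The weight stands in the tray and the hook is free. Bring it back above the stand.

```bash
python3 - <<'E'
from h import *
env.move_to([*HK,.335+OFF],[-90,0,HY-90]);env.hold(.4);st()
snap('scene','s9',(150,90,290,230),4.2)
s=readout.get_state()['position'];a=np.radians(HY);X3=np.array([np.cos(a),np.sin(a),0]);b=s-[0,0,OFF]
for z,x in((-.117,.02),(-.128,0),(-.06,0)):print((proj('scene',[b+X3*x+[0,0,z]])[0]-[150,90]+.5)*4.2)
E
```

```text
{'time': np.float64(32.717), 'position': array([ 0.501, -0.323,  0.317]), 'eef_rot': array([-8.9997e+01, -2.0000e-03, -9.5273e+01]), 'wrist_force': array([ 0.352, -0.325, -0.875]), 'finger_gap': np.float64(0.017)}
[220.15951143 467.90620332]
[232.28664538 461.29525773]
[224.4459869  385.96784607]
```

View pics/s9.png

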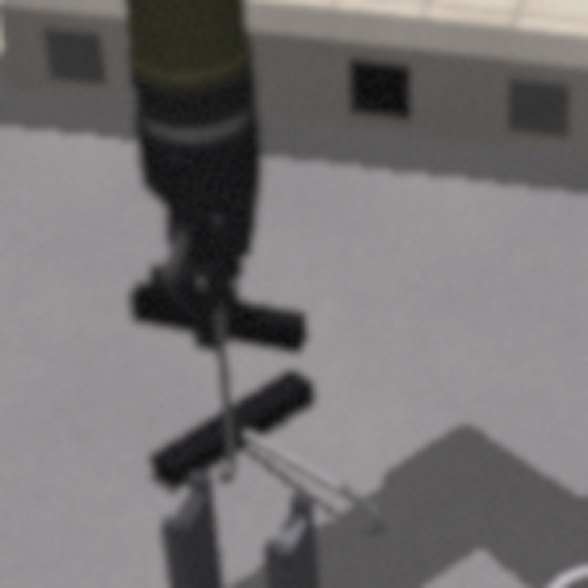

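The hook sits in the hand as it did at the lift. Lower it into the stand and release.

```bash
python3 - <<'E'
from h import *
F=lambda:np.round(readout.get_state()['wrist_force'],2)
env.line_to([*HK,.185+OFF],.12);print(F())
ok=True
for z in(.175,.168,.1645,.163):
    env.line_to([*HK,z+OFF],.04);f=F();print(z,f)
    if f[2]>6 : break
env.hold(.2);print(F())
fingers.set_gripper(.05,30);env.hold(.3);st()
env.line_to([*HK,.25],.12);env.hold(.2);st()
env.move_to([.3,-.45,.30],[-90,0,-120]);env.hold(.5)
snap('top','t10',s=1.4);snap('scene','s10',s=1.4);st()
E
```

```text
[ 1.08 -0.5  -0.91]
0.175 [-0.32  0.55 -1.98]
0.168 [-0.44  0.06 -1.37]
0.1645 [ 0.31 -0.63 -1.43]
0.163 [-0.64 -0.06 -1.61]
[-0.18 -0.36 -1.06]
{'time': np.float64(36.308), 'position': array([ 0.501, -0.323,  0.145]), 'eef_rot': array([-90.001,   0.   , -95.301]), 'wrist_force': array([ 0.259,  0.5  , -1.214]), 'finger_gap': np.float64(0.05)}
{'time': np.float64(37.533), 'position': array([ 0.501, -0.323,  0.249]), 'eef_rot': array([-9.0087e+01,  4.5000e-02, -9.5299e+01]), 'wrist_force': array([ 0.362,  0.632, -0.002]), 'finger_gap': np.float64(0.05)}
{'time': np.float64(39.092), 'position': array([ 0.3 , -0.45,  0.3 ]), 'eef_rot': array([-9.00030e+01,  2.00000e-03, -1.19986e+02]), 'wrist_force': array([-0.682, -0.502,  0.049]), 'finger_gap': np.float64(0.05)}
```

View pics/t10.png

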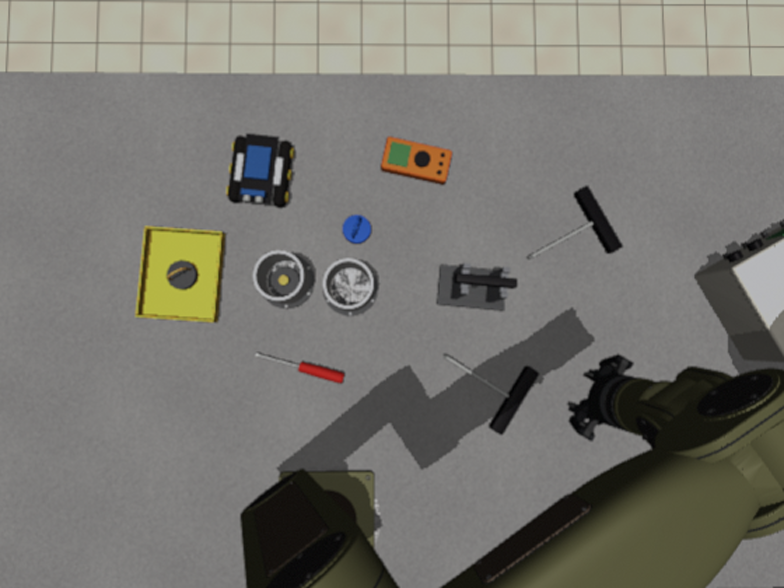

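View pics/s10.png

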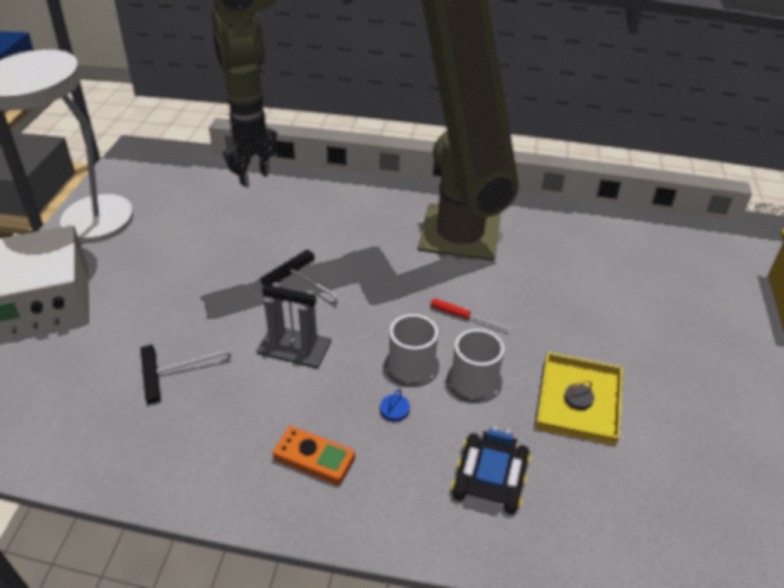

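The weight is central in the tray at top (182,275). The hook is back in its stand (487,282), as at the start, the plain weight is unmoved at (283,278), and the arm is clear.

```bash
python3 -c "
from h import *
order.sign_off();st()"
```

```text
the job is handed in; nothing more can be done
the job is handed in; nothing more can be done
```

The job is handed in: the looped weight is in the yellow tray and the hook is back on its stand. The last timed reading before hand-in was 39.1 s of the 64 s allowed, and no verdict was reported.

**What I did:**
- **Hook:** I took the one in the stand. Its bar measured about 119 mm, against about 150 mm for the two lying look-alikes.
- **Catch and lift:** I caught the brass loop in the right-hand tube along its 30° axis. The wrist load rose by about 2.7 N, and I lifted the underside to about 0.166 m by calculation. A picture showed it hanging clear of the rim.
- **Placing:** I set the weight down at the tray centre, slid the hook out along its own axis, and hung it back at its start pose. The fingers held only the crossbar.

**Last checks:**
- **Both pictures:** the weight stands flat near the tray centre, the hook is upright in its stand at the same pixels as before, and the arm is clear of everything.
- **Plain weight:** the top picture shows it at its old pixel; the scene camera cannot see into its tube.
- **Forces:** wrist force readings stayed under about 6 N throughout.

No check failed. One mismatch came up early: I drew the tray overlay with the wrong yaw sign. I corrected it by eye, and it did not affect the tray centre I used. I did not measure tilt or final offsets beyond looking at the pictures.

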